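Hang the bench timer dial-out after drying

ROBOT

A 6-joint arm with a two-finger parallel gripper is mounted at the origin on the work surface. World frame = base frame: x ahead of the robot, y to its left, z up, the work surface at z = 0. Lengths are in mm, angles in rad, forces in N, time in s.
With the tool pointing down it reaches from about 300 to 775 mm from the base axis. Payload 14.6 kg.
Tool frame: the origin (TCP) lies between the finger pads; the fingertips stand 8 mm ahead of it and the grasp point (between the pads) lies 11 mm behind it; z points along the fingers, x is the direction in which the jaws open and shut, and the axes are right-handed (so a half turn about z gives the same grasp; the last joint's range is limited). The gripper opens to 85 mm and grips with 20 to 120 N. Pads are 22 mm wide; open, the fingers measure 114 mm over their backs; the gripper's body (76 mm by 85 mm) begins 54 mm behind the grasp point. The pads swing forward as they close: fully open they stand 13 mm farther back than shut.
Start: joints at [-1.307, 0.3, 1.521, -0, 1.321, -0.067], TCP at [178.633, -520.173, 239.281] pointing down, gripper open.
Joint ranges: [-3.03, 3.03], [-0.79, 2.21], [0.23, 2.52], [-1.04, 4.18], [0, 3.07], [-2.55, 2.55]. Speed limits (rad/s): [2.22, 2.22, 2.57, 3.14, 3.14, 3.14].

INTERFACE

Orientations are given as a unit quaternion [x, y, z, w].
In Python, from bench import manip gives the robot as it stands.
- The arm moves only by the tool jog_arm, never from a script. Its argument "moves" is one flat list of numbers, 7 for each row, row after row: the opening, from 0 (shut) to 1 (fully open), then the shift along the world's x, y, z in mm, then the turn, a rotation vector about the world's x, y, z in degrees. A call has 1 to 10 rows; each row is the pose to reach, as a shift and turn from the pose commanded when the call began; what a row does not reach only later rows make up. A row lasts 1/8 s, in which the tool goes at most 62.5 mm and 10.7 degrees, less where a joint would pass 70% of its speed; a pose out of reach is approached as far as the arm can. A call with a gripper value outside its range is refused whole. The fingers move at their own pace and stop on an object; "squeeze" is the grip in N (left out, the last holds). Time passes only in rows, so rows that repeat a pose let the fingers close. It gives the time, the measured TCP pose, the force and the opening at its end, in the units of the state.
- manip.sense(): the state, without advancing time (a new reading comes with each control period).
- manip.camera(name): name is "scene" or "side" or "wrist"; returns the picture (420x560x3 uint8, red, green, blue); there is no depth.
- manip.camera_params(name): a dict with "vertical_fov" (degrees; the focal length in pixels is half the picture's height over the tangent of half this angle, whatever the lens; pixels are square), "cx", "cy" (the principal point, pixels), "origin" and "orientation" of the camera in the world; the wrist camera has in their place "mount" (4x4, takes a point from camera to tool coordinates, whose origin is the TCP and whose axes are the tool frame's). Camera axes: x right, y down, z forward; pixel columns grow to the right and rows downward; lengths in mm; the calibration is good to about 2 mm. A picture is of the moment at which its call begins: read the wrist's pose just before it. camera_params takes no time and is no camera call.
- manip.close_job(): hands the job in, once; it reports no verdict.
Trained networks look in the newest picture that a camera, given by its name, has taken for a name from the list of things; names that differ only in an ending like _2 or _b are one class to them, and where a whole thing is asked for, a point or a joint stands for the part that bears it (a point fixed in the world has none). Each returns a list of dicts, best first, with "confidence" (0 to 1); they miss things now and then, are a little off and sometimes report something else, mostly with a low value. They report only what shows in the picture. A call takes as long as a camera call. They do not tell look-alikes from the thing itself.
- manip.silhouettes(thing, camera): "region" (420x560 bool, what is visible of it) and "extent" ([left, top, width, height] in pixels, round what is visible of it).
The state is a dict: "time_s": time; "q": joint angles; "dq": joint speeds; "joint_torque": joint torques, N m; "position": TCP position; "tcp_rot": TCP orientation; "ft_force": force on the tool from outside, world axes, zero at the start; "moment": the same for the moment, N m; "finger_gap": finger opening in mm.
Only numpy, scipy, OpenCV 4.12 (cv2) and the standard library are available. Lean on these libraries where they do the work, as an engineer would, in place of code of your own. Each camera call takes 0.05 s, during which the arm holds its last target.

TASK

The bench timer was left to dry face down on the sloped drip rest. First stand it upright on the blue mat and let go of it, so that you can take it afresh; then hang it by its orange loop on the yellow-tipped hook, with the dial facing squarely outward, away from the panel. Leave the bottles, beaker, roll and box around it where they are.

Things in the scene. Friction and masses are not known exactly. Their poses are not given: they have to be found in the camera images.
- timer_center (a point): Centre of the dial timer, half-way up its 108 mm height, mid width and mid thickness of the body. Axes: +x out of the dial, y across the width, +z from foot to loop. At the start it lies dial down on the sloped drip rest, loop at the high end, z leaning 40 deg from vertical. About 0.13 kg. Stands steadily on its 26 x 56 mm foot.
- timer_body (a point): Centre of the timer's white body (29 mm above the foot), same axes. The body is 56 mm wide (y), 58 mm tall, 26 mm thick (x). On its +x face a yellow dial with black rim and red pointer, 52 mm across, stands out 2 mm; the other face is plain with a grey patch.
- timer: The timer, origin at the centre of its foot, same axes. Above the body rises an orange loop 44 mm wide, 8 mm thick, centred in the 26 mm thickness: a window 26 mm wide from 58 to 84 mm above the foot, then a solid grip bar from 84 to 108 mm.
- rest_seat (a point): On the fixed drip rest: where the centre of the timer's foot sits at first, 62 mm above the bench. The slope rises along this +x axis, 50 deg from horizontal, to 135 mm above the bench. Slope and ledge are 40 mm wide (y), so the timer's body overhangs 8 mm at each side. The base, 130 x 90 x 10 mm, reaches from x -35 to +95 mm of this point.
- mat_top (a point): Centre of the upper face of the blue mat, a fixed 120 x 120 mm square, 4 mm thick; z up.
- hook_seat (a point): Dark steel hook with yellow upturned end: low point of the rod's centre line, where a loop rests, 190 mm above the bench. Axes: the hook points out of the white panel along -x (level), y along the panel, z up. Rod 7 mm thick; it comes from the panel 70 mm behind, falling 5 mm, then turns up to the tip, 11 mm farther out and 10 mm higher.
- hook_root (a point): Where the same hook leaves the face of the fixed white panel, 195 mm above the bench; axes as hook_seat. The panel is 240 mm wide, its upper edge 220 mm above the bench; a plain grey peg, 18 mm long, sits 90 mm to either side of the hook.
- hook_tip (a point): Centre of the yellow ball (9 mm) at the hook's upturned end, 200 mm above the bench; axes as hook_seat.
- reagent: Bystander, to be left alone: amber bottle, 56 mm across, 120 mm tall. Origin at the centre of its underside.
- beaker: Bystander, to be left alone: clear beaker, 64 mm across, 80 mm tall. Origin at the centre of its underside.
- roll: Bystander, to be left alone: upright white paper roll, 84 mm across, 100 mm tall. Origin at the centre of its underside.
- jar: Bystander, to be left alone: small green jar, 44 mm across, 45 mm tall. Origin at the centre of its underside.
- slidebox: Bystander, to be left alone: blue box, 80 x 40 x 25 mm. Origin at the centre of its underside.
- canister: Bystander, to be left alone: grey jar with red cap, 60 mm across, 90 mm tall. Origin at the centre of its underside.
Mind the look-alikes: they are no part of the job. There is more than one size of the timer; the job needs the smaller.

How it is judged:
By the outcome, as a careful person would: the job done as asked, in the order asked, and still so for the second after the job is handed in, with the robot touching nothing.
It also fails if it takes over 62 s, if anything falls off the work surface, if the arm or the gripper's body presses on something with over 40 N, if the wrist force passes 120 N, or if a joint passes its speed limit or range.

## Working session

There is one attempt and no reset: what is moved stays moved. The work goes in short steps, Python scripts to look and compute and a tool call to move; the robot and the scene stay as the last step left them, time stands still between calls to the robot, and variables do not carry over. Pictures are saved under pics/ and viewed, and the job is handed in when it is done.

Besides the shell and the picture viewer there is one more tool, called after "Request:" as name(argument=value, ...) on one line, values as JSON. jog_arm: Moves the arm, as the interface text tells. Its arguments: {"type":"object","properties":{"moves":{"type":"array","items":{"type":"number"}},"squeeze":{"type":"number"}},"required":["moves"]}

```bash
ls -la; mkdir -p pics
python3 - <<'E'
from bench import manip
import cv2
s=manip.sense(); print(s)
for c in ["scene","side","wrist"]:
    im=manip.camera(c); cv2.imwrite(f"pics/{c}0.png",im[:,:,::-1]); print(c,manip.camera_params(c))
E
```

```text
total 12
drwxr-xr-x  3 agent agent 4096 Dec  7 03:52 .
drwxr-xr-x 23 root  root  4096 Dec  7 03:52 ..
drwxr-xr-x  2 agent agent 4096 Dec  7 03:52 pics
{'time_s': 0.0, 'q': array([-1.30664068e+00,  3.00491653e-01,  1.52159784e+00, -5.43741068e-06,
        1.32070473e+00, -6.65812592e-02]), 'dq': array([ 0.00179051, -0.00184441,  0.00044935,  0.0001955 , -0.0001934 ,
       -0.00025476]), 'joint_torque': array([-1.44403744e-03, -5.43501914e+01, -3.61791873e+01, -1.22044780e-04,
        3.98823962e-03,  2.00363178e-05]), 'position': array([ 178.55229947, -519.96600212,  238.70294596]), 'tcp_rot': array([ 8.13861438e-01, -5.81058687e-01, -4.66315393e-04, -3.78812082e-04]), 'ft_force': array([-0.1919305 ,  0.17401883, -0.38533601]), 'moment': array([ 0.01182521, -0.017364  , -0.00394115]), 'finger_gap': 85.40863129079926}
scene {'vertical_fov': 48.04600061029069, 'cx': 280.92608496033245, 'cy': 210.0712163231831, 'origin': array([1029.05546061,  425.459046  , 1034.10514828]), 'orientation': array([ 0.41399266,  0.84549898, -0.30694836, -0.13972924])}
side {'vertical_fov': 51.52486302689392, 'cx': 274.4831212275518, 'cy': 201.5742905107937, 'origin': array([-160.25470464,  757.76567105,  824.41424019]), 'orientation': array([-0.30285783,  0.82859009, -0.44418877,  0.15624322])}
wrist {'vertical_fov': 68.50224636373315, 'cx': 276.20649141489895, 'cy': 210.68295638251826, 'mount': array([[ 9.99999729e-01,  6.38217253e-04, -3.68191484e-04,
         6.40454932e-01],
       [-4.91155078e-04,  9.49895417e-01,  3.12567520e-01,
        -7.87438654e+01],
       [ 5.49229387e-04, -3.12567255e-01,  9.49895473e-01,
        -1.34515772e+02],
       [ 0.00000000e+00,  0.00000000e+00,  0.00000000e+00,
         1.00000000e+00]])}
```

View pics/scene0.png

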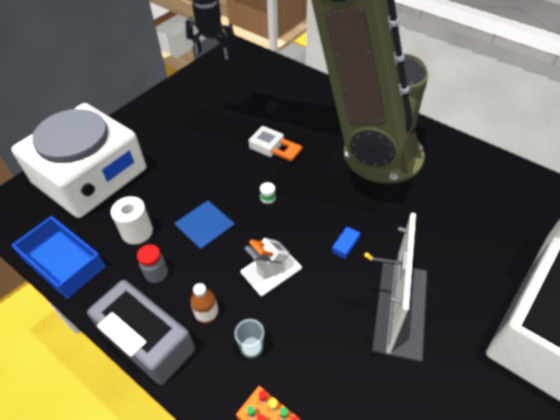

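View pics/side0.png

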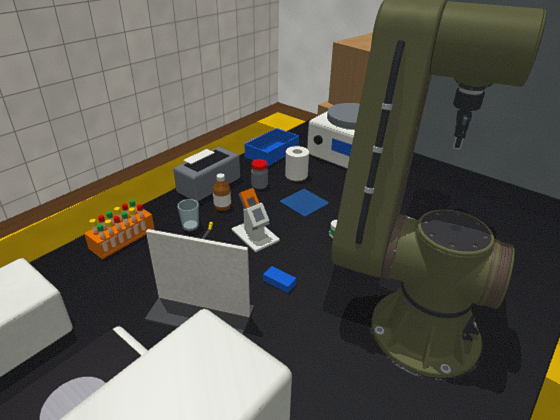

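View pics/wrist0.png

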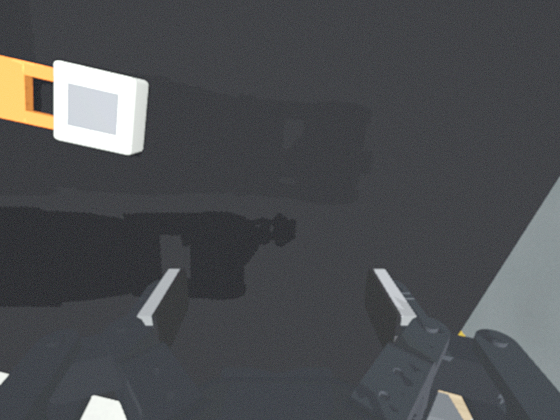

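```bash
cat > h.py <<'E'
import numpy as np, cv2
from scipy.spatial.transform import Rotation as R
from bench import manip
P={c:manip.camera_params(c) for c in ["scene","side","wrist"]}
def f(c): return 210/np.tan(np.radians(P[c]["vertical_fov"])/2)
def pose(c,st=None):
    p=P[c]
    if c!="wrist": return R.from_quat(p["orientation"]).as_matrix(),np.array(p["origin"])
    st=st or manip.sense()
    T=R.from_quat(st["tcp_rot"]).as_matrix(); m=p["mount"]
    return T@m[:3,:3], T@m[:3,3]+st["position"]
def proj(c,X,ps=None):
    Rm,o=ps or pose(c); X=np.atleast_2d(X); v=(X-o)@Rm
    return np.c_[P[c]["cx"]+f(c)*v[:,0]/v[:,2],P[c]["cy"]+f(c)*v[:,1]/v[:,2]]
def onz(c,uv,z,ps=None):
    Rm,o=ps or pose(c); uv=np.atleast_2d(uv).astype(float)
    d=np.c_[(uv-[P[c]["cx"],P[c]["cy"]])/f(c),np.ones(len(uv))]@Rm.T
    return o+d*((z-o[2])/d[:,2])[:,None]
def tri(obs): # list of (c,uv,ps)
    A=[];b=[]
    for c,uv,ps in obs:
        Rm,o=ps or pose(c); d=Rm@np.array([(uv[0]-P[c]["cx"])/f(c),(uv[1]-P[c]["cy"])/f(c),1]); d/=np.linalg.norm(d)
        M=np.eye(3)-np.outer(d,d); A.append(M); b.append(M@o)
    A=np.vstack(A);b=np.hstack(b); x,*_=np.linalg.lstsq(A,b,rcond=None); return x,np.linalg.norm(A@x-b)
def crop(src,x,y,w,h,k,out):
    im=cv2.imread(src)[y:y+h,x:x+w]; cv2.imwrite(out,cv2.resize(im,None,fx=k,fy=k,interpolation=cv2.INTER_CUBIC))
E
python3 - <<'E'
from h import *
crop("pics/scene0.png",160,120,280,200,2.8,"pics/sc1.png")
crop("pics/side0.png",130,140,240,180,3.3,"pics/si1.png")
print(onz("scene",[[204,224]],4), onz("scene",[[271,270]],10),onz("side",[[304,202],[255,235]],4))
E
```

```text
[[ 543.84708528 -251.11788648    4.        ]] [[549.62053906  -7.15781062  10.        ]] [[ 540.56286369 -251.01323264    4.        ]
 [ 546.01382347   -9.16198907    4.        ]]
```

View pics/sc1.png

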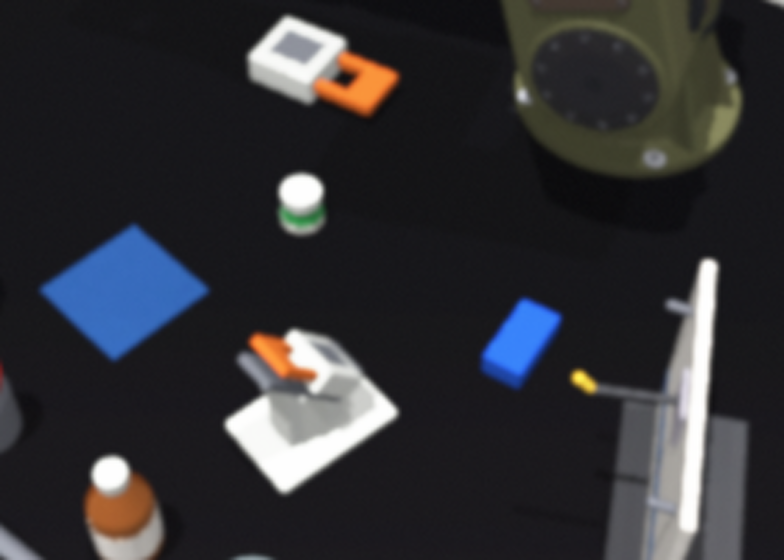

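View pics/si1.png

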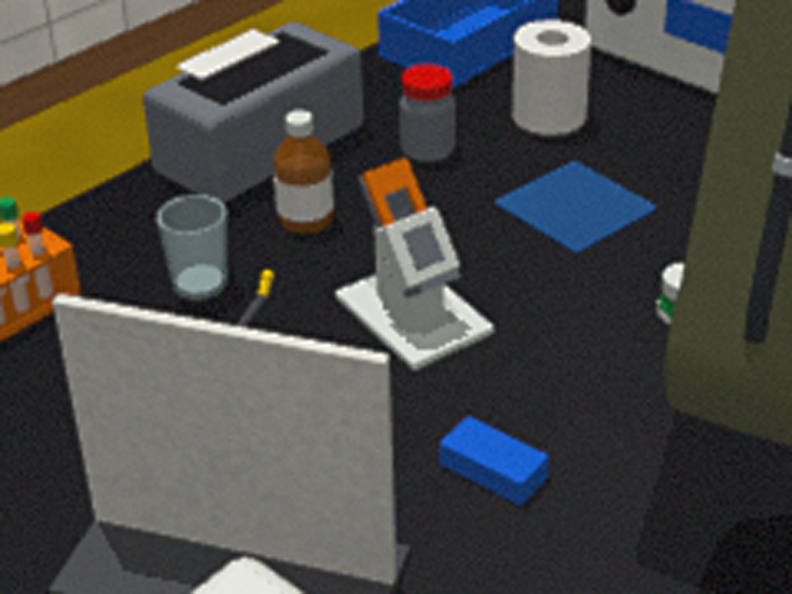

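Run:
```python
from h import *
sc=lambda p:np.array(p)/2.8+[160,120]
si=lambda p:np.array(p)/3.3+[130,140]
np.set_printoptions(precision=1,suppress=True)
b=onz("scene",sc([[225,425],[285,493],[398,410]]),10); b[:2]=onz("scene",sc([[225,423],[285,487]]),10); print("base sc",b)
# side: left corner(337,293), near (415,362), right(493,325)
print("base si",onz("side",si([[337,293],[415,360],[493,325]]),10))
m=onz("scene",sc([[135,224],[209,290],[114,360],[40,291]]),4); print("mat",m,m.mean(0))
m=onz("side",si([[575,160],[655,206],[577,250],[496,203]]),4); print("mat si",m,m.mean(0))
print("tip",tri([("scene",sc([581,380]),None),("side",si([267,277]),None)]))
print("tip z200",onz("scene",sc([581,380]),200),onz("side",si([267,277]),200))
# panel top edge
print("panel top sc",onz("scene",sc([[709,263],[690,528]]),220)); print("panel top si",onz("side",si([[60,298],[388,357]]),220))
print("root",onz("scene",sc([[672,400]]),195))
for n,c,z in [("jar",[301,190],45),("bottle",[111,470],120)]: print(n,onz("scene",sc([c]),z))
print("box top",onz("scene",sc([[527,300],[562,320],[519,378],[483,357]]),25))
```

```text
base sc [[599.7 -67.1  10. ]
 [617.   18.2  10. ]
 [492.7  49.3  10. ]]
base si [[614.7  19.3  10. ]
 [495.3  43.8  10. ]
 [474.4 -38.4  10. ]]
mat [[ 473.  -302.9    4. ]
 [ 491.  -184.4    4. ]
 [ 608.9 -200.2    4. ]
 [ 594.  -317.1    4. ]] [ 541.7 -251.1    4. ]
mat si [[ 591.4 -320.9    4. ]
 [ 476.1 -303.1    4. ]
 [ 490.7 -188.6    4. ]
 [ 603.3 -200.9    4. ]] [ 540.4 -253.4    4. ]
tip (array([485.9, 211.8, 199.7]), np.float64(1.318177682367665))
tip z200 [[486.6 212.7 200. ]] [[485.7 210.9 200. ]]
panel top sc [[343.7 239.4 220. ]
 [557.9 339.5 220. ]]
panel top si [[554.8 337.  220. ]
 [341.6 237.1 220. ]]
root [[457.4 274.8 195. ]]
jar [[ 360.2 -171.5   45. ]]
bottle [[733.8 -57.1 120. ]]
box top [[325.5  78.8  25. ]
 [325.4 118.1  25. ]
 [405.4 122.1  25. ]
 [406.   82.8  25. ]]
```

```bash
cat >> h.py <<'E'
def yawR(d): return R.from_euler('z',d,degrees=True).as_matrix()
XR=-12.6
def timer_rest(seat=(516.7,-2.9,62.),yaw=XR):
    a=np.radians(40); L=np.array([[np.cos(a),0,np.sin(a)],[0,1,0],[-np.sin(a),0,np.cos(a)]])
    return yawR(yaw)@L, np.array(seat)
def box(x0,x1,y0,y1,z0,z1):
    p=np.array([[x,y,z] for x in(x0,x1) for y in(y0,y1) for z in(z0,z1)]); 
    e=[(i,j) for i in range(8) for j in range(i+1,8) if bin(i^j).count('1')==1]; return p,e
TM=[box(-13,13,-28,28,0,58),box(-4,4,-22,22,58,108),box(-4,4,-13,13,58,84)]
def draw(im,c,Rt,t,parts,ps=None,col=(0,255,0),k=1,off=(0,0)):
    for p,e in parts:
        q=(proj(c,p@Rt.T+t,ps)-off+.5)*k-.5
        for i,j in e: cv2.line(im,tuple(int(v) for v in q[i]*8),tuple(int(v) for v in q[j]*8),col,1,cv2.LINE_AA,3)
E
cat > ov.py <<'E'
from h import *
Rt,t=timer_rest()
rest=[box(-35,95,-45,45,-62,-52)]
hk=(yawR(-65+180),np.array([481.2,221.7,190.]))
hook=[(np.array([[70,0,5],[0,0,0],[-11,0,10.]]),[(0,1),(1,2)]), box(70,71,-120,120,-190,30)]
for c,(x,y,w,h) in {"scene":(220,190,230,150),"side":(140,170,200,150)}.items():
    k=3.4; im=cv2.resize(cv2.imread(f"pics/{c}0.png")[y:y+h,x:x+w],None,fx=k,fy=k,interpolation=cv2.INTER_CUBIC)
    draw(im,c,Rt,t,TM,k=k,off=(x,y)); draw(im,c,yawR(XR),t,rest,k=k,off=(x,y),col=(255,0,255))
    draw(im,c,hk[0],hk[1],hook,k=k,off=(x,y),col=(255,255,0))
    cv2.imwrite(f"pics/ov_{c}.png",im)
E
python3 ov.py
```

```text
(no output)
```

View pics/ov_scene.png

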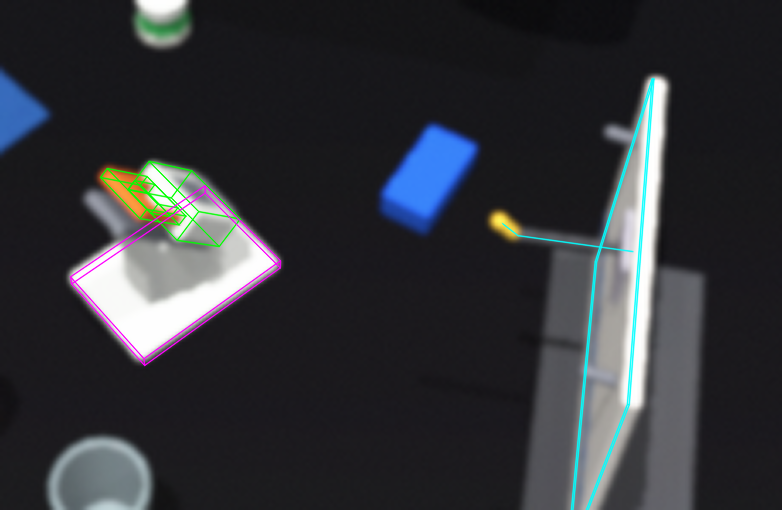

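View pics/ov_side.png

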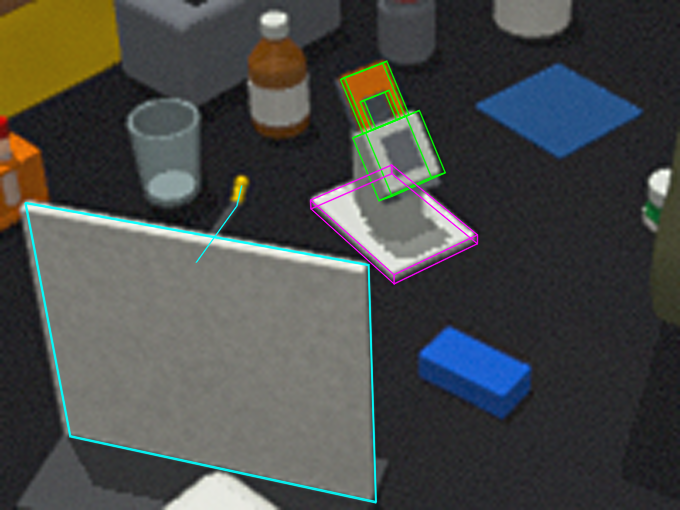

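Candidates: the timer on the drip rest (scene px 265,250) and a flat-lying, bigger look-alike at (270,142). I choose the one on the rest. It lies dial-down on the slope with its loop at the high end, and the overlay of the 108 mm model fits it in both views. The pegs at about (402,230) and (397,300) are plain grey, and the hook with the yellow tip is at (368,256).

Request:
jog_arm(moves=[1,20,20,50,0,0,10,1,60,60,90,0,0,20,1,100,110,90,0,0,31,1,140,160,90,0,0,42,1,185,210,90,0,0,52,1,230,260,90,0,0,63,1,275,310,90,0,0,74,1,320,360,90,0,0,84,1,365,405,90,0,0,95,1,405,450,90,0,0,105])

```text
time_s: 1.4
position: [566.9, -88.0, 329.1]
tcp_rot: [0.956, 0.295, -0.0, 0.0]
ft_force: [0.4, -0.4, 0.4]
finger_gap: 85.6
```

Run:
```python
from h import *
s=manip.sense(); print(s['time_s'],s['position'],s['q'])
Rt,t=timer_rest()
G=np.c_[Rt[:,1],Rt[:,0],-Rt[:,2]]
print((R.from_matrix(G)*R.from_quat(s['tcp_rot']).inv()).as_rotvec(degrees=True))
print(t+Rt@[0,0,80],t+Rt@[0,0,170])
```

```text
1.4 [566.85887183 -87.97656338 329.11521853] [-2.17773201e-01  3.04484421e-01  1.30902790e+00 -1.07393292e-04
  1.52826147e+00 -8.16464203e-01]
[22.98097635 33.86052089 41.29587368]
[566.88457621 -14.11758182 123.28355545] [623.34222445 -26.73736136 192.22755533]
```

Request:
jog_arm(moves=[1,10,10,0,3.8,5.6,6.9,1,20,20,0,7.7,11.3,13.8,1,30,30,0,11.5,16.9,20.6,1,40,36,-20,15.3,22.6,27.5,1,44,40,-60,19.1,28.2,34.4,1,46,42,-100,23,33.9,41.3,1,46,42,-128,23,33.9,41.3,1,46,42,-128,23,33.9,41.3])

```text
time_s: 2.4
position: [611.2, -47.6, 198.8]
tcp_rot: [0.734, 0.585, -0.216, -0.268]
ft_force: [0.6, 0.5, 0.8]
finger_gap: 85.5
```

Run:
```python
from h import *
s=manip.sense(); print(s['time_s'],s['position'],s['q'])
Rt,t=timer_rest()
G=np.c_[Rt[:,1],Rt[:,0],-Rt[:,2]]
print((R.from_matrix(G)*R.from_quat(s['tcp_rot']).inv()).as_rotvec(degrees=True))
ps=pose("wrist",s)
im=manip.camera("wrist")[:,:,::-1].copy(); cv2.imwrite("pics/w1.png",im)
draw(im,"wrist",Rt,t,TM,ps); cv2.imwrite("pics/w1o.png",im)
```

```text
2.4 [611.18306573 -47.60716596 198.80901423] [-0.15390923  0.88581763  0.84164296  0.04967198  2.11625363 -1.48832758]
[ 0.16816331 -0.36637451  0.26867478]
```

View pics/w1o.png

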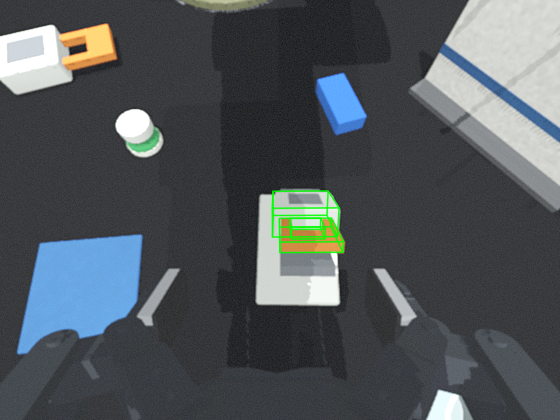

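Run:
```python
from h import *
Rt,t=timer_rest()
im=cv2.imread("pics/w1.png"); x,y,w,h=240,170,130,100;k=6
a=cv2.resize(im[y:y+h,x:x+w],None,fx=k,fy=k,interpolation=cv2.INTER_CUBIC)
draw(a,"wrist",Rt,t,TM,pose("wrist"),k=k,off=(x,y)); cv2.imwrite("pics/w1z.png",a)
```

```text
(no output)
```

View pics/w1z.png

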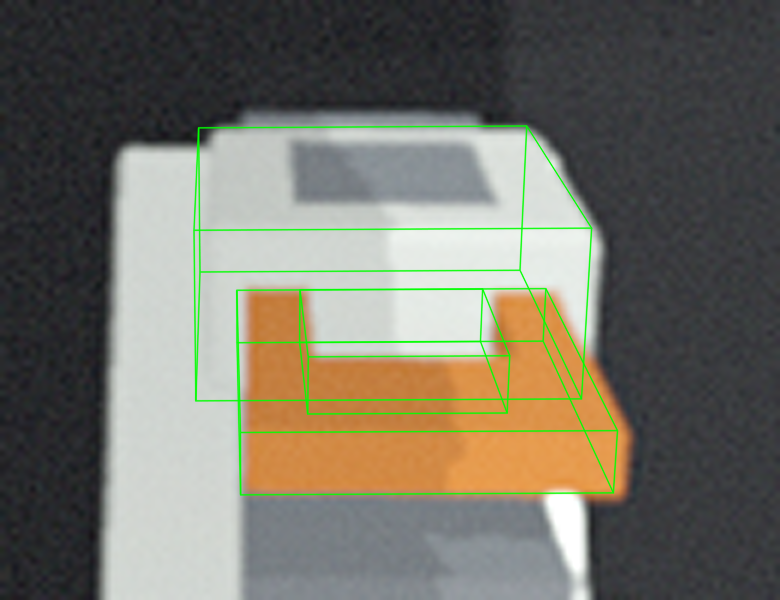

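Request:
jog_arm(moves=[1,12,22,-5,0,0,0,1,12,22,-6,0,0,0,1,-5,26,-28,0,0,0,1,-20,29,-46,0,0,0,1,-32,32,-61,0,0,0,1,-39,33.5,-69,0,0,0,1,-39,33.5,-69,0,0,0,1,-39,33.5,-69,0,0,0])

```text
time_s: 3.45
position: [573.3, -14.5, 133.2]
tcp_rot: [0.735, 0.585, -0.214, -0.266]
ft_force: [1.1, 0.6, 0.5]
finger_gap: 85.7
```

Run:
```python
from h import *
s=manip.sense(); print(s['time_s'],s['position'],s['finger_gap'])
Rt,t=timer_rest(); print(Rt.T@(s['position']-t), Rt.T@R.from_quat(s['tcp_rot']).as_matrix())
im=manip.camera("wrist")[:,:,::-1].copy(); cv2.imwrite("pics/w2.png",im)
```

```text
3.45 [573.27875584 -14.54433475 133.16992809] 85.65402768160965
[-1.50326362  0.97837173 91.64435495] [[ 6.05595169e-03  9.99981289e-01  8.63791001e-04]
 [ 9.99981608e-01 -6.05623461e-03  3.25296836e-04]
 [ 3.30522070e-04  8.61805132e-04 -9.99999574e-01]]
```

View pics/w2.png

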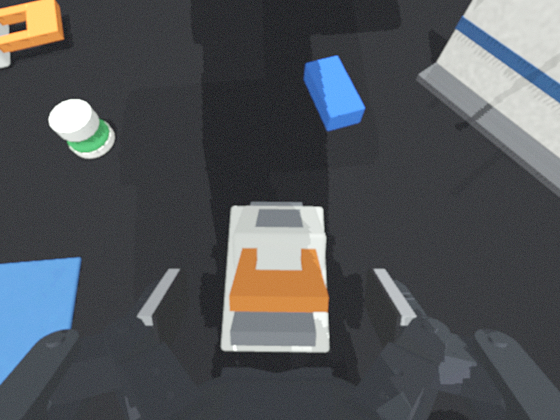

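Request:
jog_arm(moves=[1,-3,0.7,-5,0,0,0,1,-6,1.3,-9.8,0,0,0,1,-6,1.3,-9.8,0,0,0,0.3,-6,1.3,-9.8,0,0,0,0.3,-6,1.3,-9.8,0,0,0,0.3,-6,1.3,-9.8,0,0,0,0.3,-6,1.3,-9.8,0,0,0,0.3,-6,1.3,-9.8,0,0,0], squeeze=40)

```text
time_s: 4.5
position: [566.9, -12.9, 122.7]
tcp_rot: [0.735, 0.585, -0.215, -0.266]
ft_force: [2.7, 2.6, 3.9]
finger_gap: 43.6
```

Run:
```python
from h import *
s=manip.sense(); print(s['time_s'],s['position'],s['finger_gap'],s['ft_force'],s['q'])
Rt,t=timer_rest(); print(Rt.T@(s['position']-t))
im=manip.camera("wrist")[:,:,::-1].copy(); cv2.imwrite("pics/w3.png",im)
```

```text
4.5 [566.90827327 -12.87434645 122.66880933] 43.55563551197812 [2.69287128 2.58122176 3.90450374] [-0.11548405  0.83516036  1.1102414   0.07095389  1.89093209 -1.46245863]
[ 0.20511316  1.21846359 79.3696163 ]
```

View pics/w3.png

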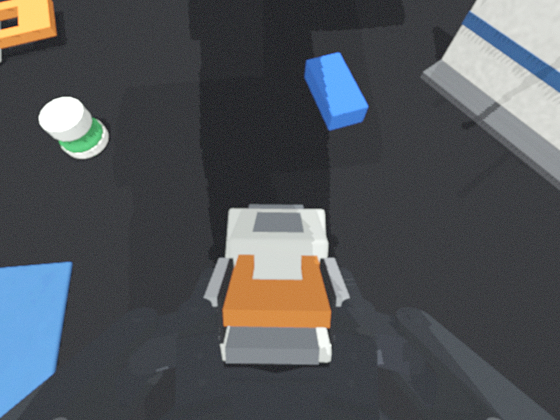

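Run:
```python
from h import *
s=manip.sense()
print("roll",onz("scene",[[129,207]],100), "canister",onz("scene",[[149,253]],90))
c,sn=np.cos(np.radians(25.1)),np.sin(np.radians(25.1))
G=np.c_[[c,sn,0],[sn,-c,0],[0,0,-1]]
d=R.from_matrix(G)*R.from_quat(s['tcp_rot']).inv(); print(d.as_rotvec(degrees=True))
```

```text
roll [[ 667.59255706 -382.71599725  100.        ]] canister [[ 730.07611982 -238.77466294   90.        ]]
[-25.80688522 -32.32420173 -49.77582728]
```

Request:
jog_arm(moves=[0.3,0,0,12,0,0,0,0.3,0,0,30,0,0,0,0.3,0,0,60,0,0,0,0.3,0,0,95,0,0,0,0.3,0,0,125,0,0,0,0.3,0,0,140,0,0,0,0.3,0,0,140,0,0,0])

```text
time_s: 5.42
position: [566.8, -13.0, 263.3]
tcp_rot: [0.735, 0.585, -0.214, -0.266]
ft_force: [0.0, 0.1, -2.5]
finger_gap: 43.1
```

Run:
```python
from h import *
s=manip.sense(); print(s['time_s'],s['position'],s['finger_gap'],s['ft_force'])
im=manip.camera("wrist")[:,:,::-1].copy(); cv2.imwrite("pics/w4.png",im)
im=manip.camera("side")[:,:,::-1].copy(); cv2.imwrite("pics/s4.png",im); crop("pics/s4.png",130,60,300,220,2.6,"pics/s4z.png")
c,sn=np.cos(np.radians(25.1)),np.sin(np.radians(25.1))
G=np.c_[[c,sn,0],[sn,-c,0],[0,0,-1]]
d=R.from_matrix(G)*R.from_quat(s['tcp_rot']).inv(); print(d.as_rotvec(degrees=True))
```

```text
5.425 [566.8077791  -13.00168076 263.26007773] 43.130090273694485 [ 0.04624152  0.13090513 -2.47469218]
[-25.76048329 -32.28380787 -49.7762988 ]
```

View pics/w4.png

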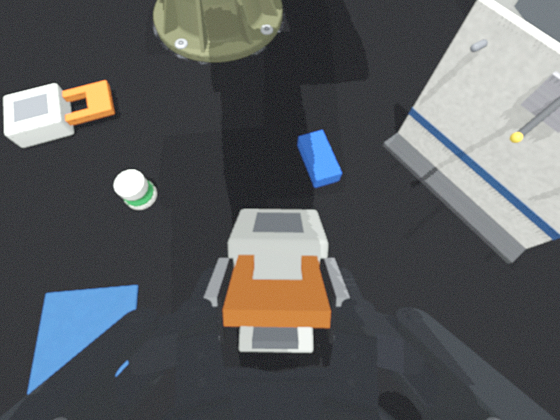

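View pics/s4z.png

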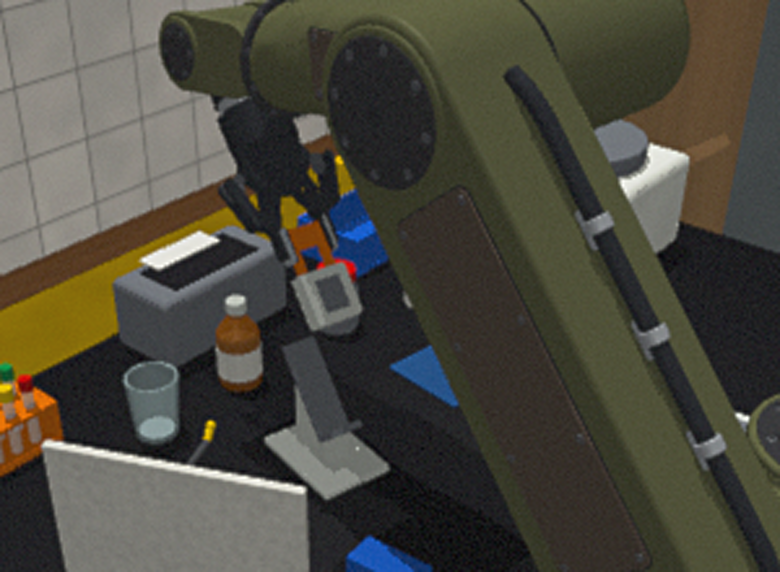

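```bash
cat >> h.py <<'E'
def held(s,h=79.4,off=(0,0),tilt=0.):
    # timer pose given tool: tool x=yt, tool y=xt, tool z=-zt ; tilt about yt
    T=R.from_quat(s['tcp_rot']).as_matrix(); Rt=np.c_[T[:,1],T[:,0],-T[:,2]]
    Rt=Rt@R.from_euler('y',tilt,degrees=True).as_matrix()
    piv=s['position']-T[:,2]*11+T[:,0]*off[1]+T[:,1]*off[0]
    return Rt, piv-Rt@[0,0,h+11]
E
python3 - <<'E'
from h import *
s=manip.sense(); x,y,w,h=190,180,180,180;k=3.2
outs=[]
for tilt in (0,5):
    im=cv2.imread("pics/w4.png"); a=cv2.resize(im[y:y+h,x:x+w],None,fx=k,fy=k,interpolation=cv2.INTER_CUBIC)
    Rt,t=held(s,tilt=tilt,off=(0,-1)); draw(a,"wrist",Rt,t,TM,pose("wrist",s),k=k,off=(x,y)); outs.append(a[:, :400])
cv2.imwrite("pics/w4z.png",np.hstack(outs)); print(outs[0].shape)
E
```

```text
(576, 400, 3)
```

View pics/w4z.png

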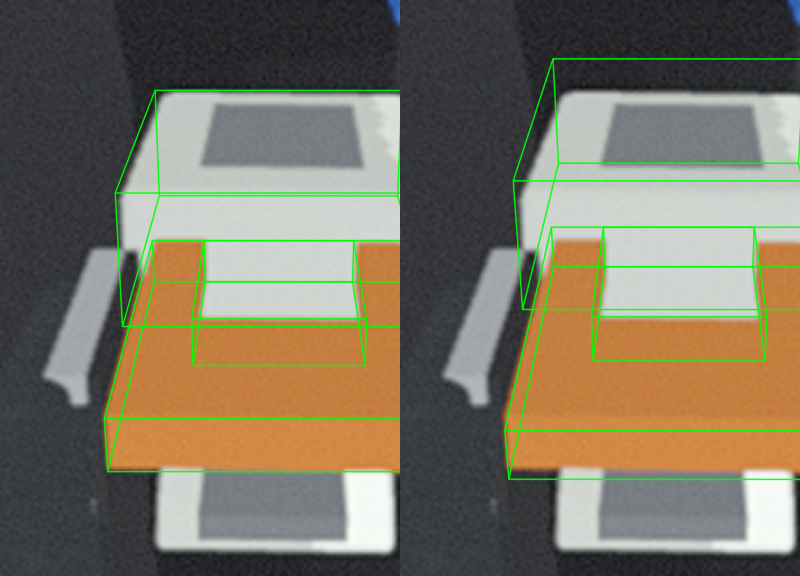

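Request:
jog_arm(moves=[0.3,-3,-30,15,-3.2,-4,-6.2,0.3,-6,-60,20,-6.4,-8,-12.4,0.3,-9,-90,20,-9.7,-12.1,-18.7,0.3,-12,-120,10,-12.9,-16.2,-24.9,0.3,-16,-150,0,-16.1,-20.2,-31.1,0.3,-19,-180,-20,-19.3,-24.2,-37.3,0.3,-22,-210,-50,-22.5,-28.3,-43.5,0.3,-25,-239,-90,-25.8,-32.3,-49.8,0.3,-25,-239,-120,-25.8,-32.3,-49.8,0.3,-25,-239,-120,-25.8,-32.3,-49.8])

```text
time_s: 6.78
position: [540.3, -251.4, 139.5]
tcp_rot: [0.976, 0.217, -0.003, -0.003]
ft_force: [0.2, 0.7, -0.6]
finger_gap: 43.5
```

```bash
cat > look.py <<'E'
import sys
from h import *
n=sys.argv[1]
s=manip.sense(); print(s['time_s'],s['position'],s['finger_gap'],s['ft_force'],s['q'])
T=R.from_quat(s['tcp_rot']).as_matrix(); 
c,sn=np.cos(np.radians(25.1)),np.sin(np.radians(25.1))
G=np.c_[[c,sn,0],[sn,-c,0],[0,0,-1]]
print("rotvec to hook pose",(R.from_matrix(G)*R.from_quat(s['tcp_rot']).inv()).as_rotvec(degrees=True))
for cam in sys.argv[2:]:
    im=manip.camera(cam)[:,:,::-1].copy(); cv2.imwrite(f"pics/{n}_{cam}.png",im)
E
python3 look.py m1 scene side wrist
python3 - <<'E'
from h import *
s=manip.sense(); Rt,t=held(s,off=(0,-1)); print(t,Rt)
a=cv2.imread("pics/m1_scene.png")[120:320,120:320]; b=cv2.imread("pics/m1_side.png")[100:300,220:420]
k=2
a=cv2.resize(a,None,fx=k,fy=k);b=cv2.resize(b,None,fx=k,fy=k)
draw(a,"scene",Rt,t,TM,k=k,off=(120,120));draw(b,"side",Rt,t,TM,k=k,off=(220,100))
cv2.imwrite("pics/m1z.png",np.hstack([a,b]))
E
```

```text
6.775 [ 540.28068817 -251.37617695  139.50512195] 43.45627645553775 [ 0.24449224  0.67203677 -0.55808029] [-4.97117292e-01  4.99366118e-01  1.48501770e+00  4.90226441e-04
  1.16439796e+00 -9.34570147e-01]
rotvec to hook pose [-0.2189684  -0.3498331   0.04699347]
[ 541.37838121 -252.31568772   64.1464521 ] [[ 4.24146095e-01  9.05593722e-01 -3.18285229e-04]
 [-9.05593768e-01  4.24146014e-01 -2.92580511e-04]
 [-1.29959663e-04  4.12334001e-04  9.99999907e-01]]
```

View pics/m1z.png

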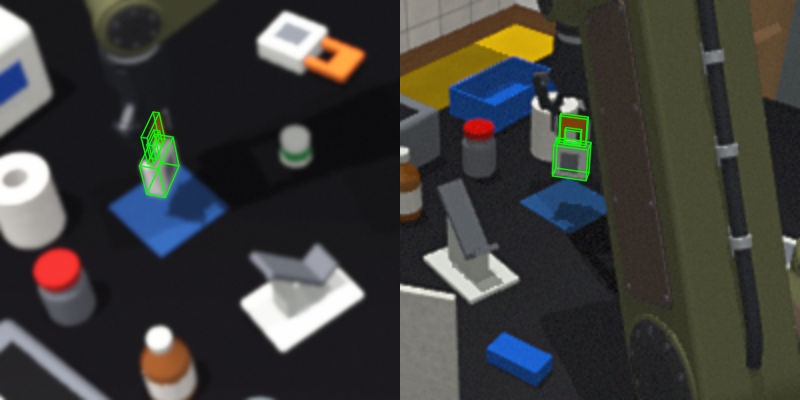

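View pics/m1_wrist.png

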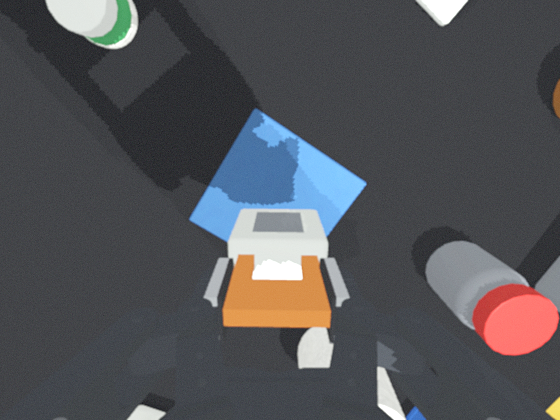

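Request:
jog_arm(moves=[0.3,0,0,-20,0,0,0,0.3,0,0,-38,0,0,0,0.3,0,0,-50,0,0,0,0.3,0,0,-56,0,0,0,0.3,0,0,-58,0,0,0,0.3,0,0,-59,0,0,0,0.3,0,0,-59,0,0,0,0.3,0,0,-59,0,0,0])

```text
time_s: 7.92
position: [541.8, -252.0, 83.8]
tcp_rot: [0.976, 0.217, -0.0, -0.0]
ft_force: [-0.2, 0.6, -1.9]
finger_gap: 43.5
```

```bash
python3 look.py m2 scene
```

```text
7.925 [ 541.8410678  -252.01023115   83.78521521] 43.47723659668125 [-0.1684787   0.61625976 -1.87764067] [-4.96785780e-01  5.69140367e-01  1.52192283e+00  4.65777369e-04
  1.05099928e+00 -9.34499919e-01]
rotvec to hook pose [-0.03318705 -0.01263344  0.03408822]
```

Request:
jog_arm(moves=[0.3,0,0,-0.5,0,0,0,0.3,0,0,-0.5,0,0,0,0.3,0,0,-0.5,0,0,0])

```text
time_s: 8.35
position: [541.8, -252.0, 83.1]
tcp_rot: [0.976, 0.217, -0.0, -0.0]
ft_force: [0.3, -0.5, -0.2]
finger_gap: 43.4
```

Request:
jog_arm(moves=[0.3,0,0,-0.5,0,0,0,0.3,0,0,-0.5,0,0,0,0.3,0,0,-0.5,0,0,0])

```text
time_s: 8.72
position: [541.9, -252.1, 83.1]
tcp_rot: [0.976, 0.217, 0.0, -0.0]
ft_force: [-0.6, 0.6, 5.1]
finger_gap: 43.7
```

Contact (5 N up). Release, then back straight up.

Request:
jog_arm(moves=[0.6,0,0,0,0,0,0,1,0,0,0,0,0,0,1,0,0,0,0,0,0,1,0,0,0,0,0,0,1,0,0,10,0,0,0,1,0,0,35,0,0,0,1,0,0,60,0,0,0,1,0,0,60,0,0,0,1,0,0,60,0,0,0,1,0,0,60,0,0,0])

```text
time_s: 9.98
position: [541.4, -251.8, 141.5]
tcp_rot: [0.976, 0.217, -0.001, -0.001]
ft_force: [-0.1, 0.4, 0.0]
finger_gap: 85.3
```

```bash
python3 look.py m3 scene side wrist;  python3 - <<'E'
from h import *
s=manip.sense(); c,sn=np.cos(np.radians(25.1)),np.sin(np.radians(25.1))
Rt=np.c_[[sn,-c,0],[c,sn,0],[0,0,1]]; t=np.array([542.3,-251.6,4.])
a=cv2.imread("pics/m3_scene.png")[160:260,140:240]; b=cv2.imread("pics/m3_wrist.png")[180:320,200:340]
a=cv2.resize(a,None,fx=4,fy=4);b=cv2.resize(b,None,fx=400/140,fy=400/140)
draw(a,"scene",Rt,t,TM,k=4,off=(140,160));draw(b,"wrist",Rt,t,TM,pose("wrist",s),k=400/140,off=(200,180))
cv2.imwrite("pics/m3z.png",np.hstack([a,b]))
E
```

```text
9.975 [ 541.38048202 -251.78354759  141.51229949] 85.25619893286472 [-0.0783726   0.41073774  0.01503761] [-4.96814626e-01  4.97203566e-01  1.48318257e+00  4.26237157e-04
  1.16369820e+00 -9.34464472e-01]
rotvec to hook pose [-0.08772422 -0.11483956  0.03420846]
```

View pics/m3z.png

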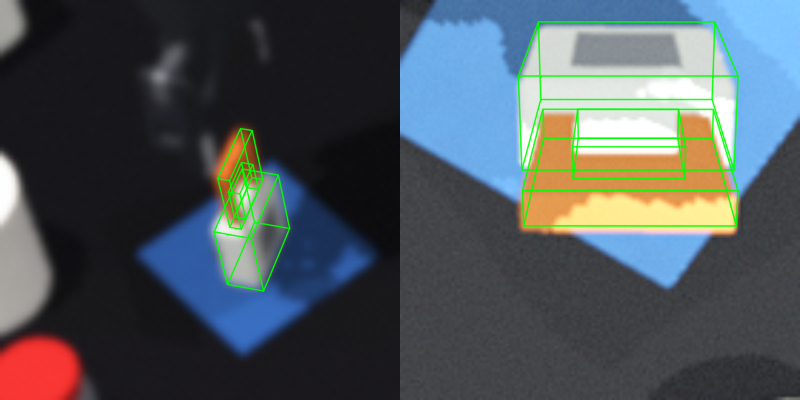

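View pics/m3_wrist.png

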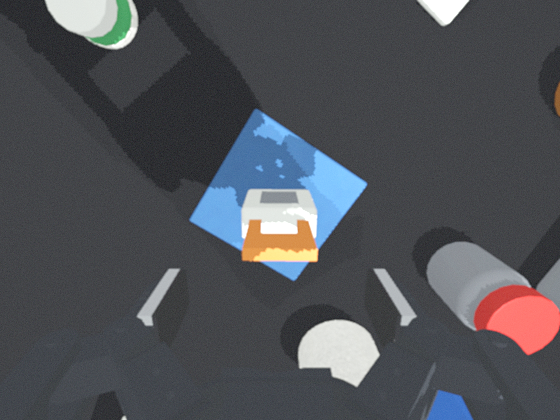

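Request:
jog_arm(moves=[1,0,0,0,0,0,0,1,0.7,0.3,0,0,0,0,1,0.7,0.3,-25,0,0,0,1,0.7,0.3,-48,0,0,0,1,0.7,0.3,-58,0,0,0,1,0.7,0.3,-58,0,0,0,1,0.7,0.3,-58,0,0,0])

```text
time_s: 11.0
position: [542.8, -251.9, 85.4]
tcp_rot: [0.976, 0.217, 0.0, -0.0]
ft_force: [-0.5, -0.1, 0.0]
finger_gap: 85.1
```

Request:
jog_arm(moves=[0.3,0,0,0,0,0,0,0.3,0,0,0,0,0,0,0.3,0,0,0,0,0,0,0.3,0,0,0,0,0,0,0.3,0,0,0,0,0,0], squeeze=40)

```text
time_s: 11.62
position: [542.7, -251.8, 84.9]
tcp_rot: [0.976, 0.217, 0.0, -0.0]
ft_force: [0.1, -0.0, 5.8]
finger_gap: 43.5
```

```bash
python3 look.py m4 wrist;  python3 - <<'E'
from h import *
s=manip.sense(); x,y,w,h=190,180,180,180;k=3.2
im=cv2.imread("pics/m4_wrist.png"); a=cv2.resize(im[y:y+h,x:x+w],None,fx=k,fy=k,interpolation=cv2.INTER_CUBIC)
Rt,t=held(s,h=s['position'][2]-4,off=(0,0)); draw(a,"wrist",Rt,t,TM,pose("wrist",s),k=k,off=(x,y)); print(t)
cv2.imwrite("pics/m4z.png",a)
E
```

```text
11.625 [ 542.658903   -251.76506348   84.92855967] 43.54016234460708 [ 0.11326388 -0.02078182  5.83097194] [-4.95770119e-01  5.68681476e-01  1.51956217e+00  4.59725526e-04
  1.05348997e+00 -9.33475261e-01]
rotvec to hook pose [-0.02397943  0.00378178  0.03437069]
[ 542.68065107 -251.71172281    4.00000819]
```

View pics/m4z.png

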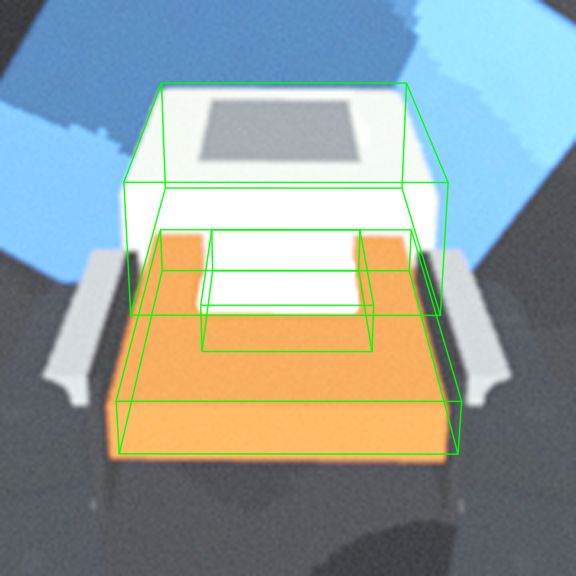

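Request:
jog_arm(moves=[0.3,0,0,10,0,0,0,0.3,0,0,40,0,0,0,0.3,0,0,80,0,0,0,0.3,0,0,120,0,0,0,0.3,0,0,160,0,0,0,0.3,0,20,190,0,0,0,0.3,-4,55,200,0,0,0,0.3,-8,95,200,0,0,0,0.3,-12,135,200,0,0,0,0.3,-15,175,200,0,0,0])

```text
time_s: 12.92
position: [526.9, -75.4, 284.8]
tcp_rot: [0.976, 0.217, -0.0, -0.0]
ft_force: [0.2, 0.1, -1.4]
finger_gap: 43.4
```

Request:
jog_arm(moves=[0.3,-3,40,0,0,0,0,0.3,-6,80,0,0,0,0,0.3,-9,120,0,0,0,0,0.3,-12,160,0,0,0,0,0.3,-15,195,0,0,0,0,0.3,-18,220,0,0,0,0,0.3,-20,230,0,0,0,0,0.3,-20,232,0,0,0,0,0.3,-20,232,0,0,0,0])

```text
time_s: 14.05
position: [507.5, 154.7, 284.5]
tcp_rot: [0.976, 0.217, -0.0, -0.0]
ft_force: [0.1, -1.1, -1.8]
finger_gap: 43.1
```

```bash
python3 look.py k1 wrist scene side
```

```text
14.05 [507.53251709 154.65560132 284.50358866] 43.06874788138449 [ 0.11984527 -1.11658959 -1.82575914] [ 2.26416697e-01  2.24923629e-01  1.50986978e+00  7.43947150e-04
  1.40735423e+00 -2.10569750e-01]
rotvec to hook pose [-0.03382134 -0.04044584  0.06946831]
```

View pics/k1_wrist.png

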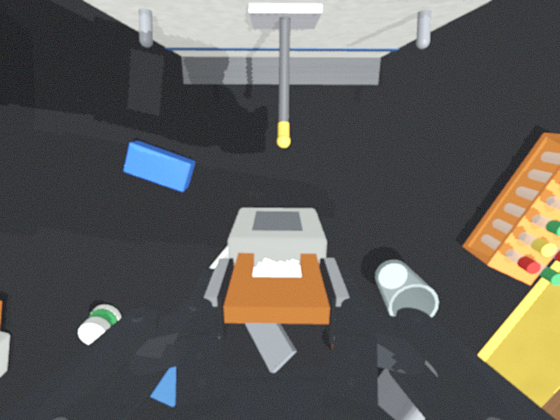

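View pics/k1_scene.png

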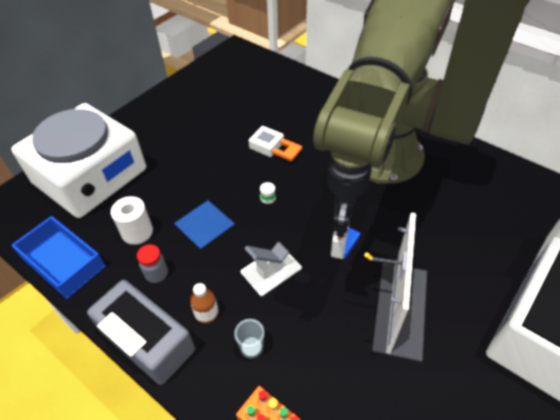

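View pics/k1_side.png

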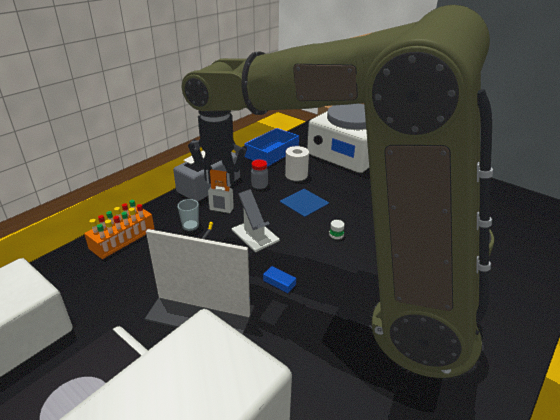

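Run:
```python
from h import *
s=manip.sense(); ps=pose("wrist",s)
tip=onz("wrist",[[283.5,142]],200,ps)[0]; print("tip",tip)
a,b=onz("wrist",[[284,22]],195,ps)[0],tip; d=b-a; print(a,"hookyaw",np.degrees(np.arctan2(d[1],d[0])))
l=onz("wrist",[[190,50],[380,51.0]],0,ps); print(l)
T=R.from_quat(s['tcp_rot']).as_matrix(); print("tip in tool",T.T@(tip-s['position']), s['position'])
# blue line endpoints refine
im=cv2.imread("pics/k1_wrist.png").astype(int); B=im[:,:,0]-im[:,:,2]
xs=[];ys=[]
for x in range(170,395,5):
    c=B[35:65,x]; w=np.clip(c-25,0,None)
    if w.sum()>20: xs.append(x); ys.append(35+(w*np.arange(30)).sum()/w.sum())
p=np.polyfit(xs,ys,1); print("line slope deg",np.degrees(np.arctan(p[0])),len(xs))
crop("pics/k1_wrist.png",130,0,320,240,2.5,"pics/k1z.png")
```

```text
tip [486.15263166 208.95559984 200.        ]
[454.51848709 276.39120135 195.        ] hookyaw -64.86865397445958
[[347.5861892  244.43914094   0.        ]
 [558.45341742 341.70766104   0.        ]]
tip in tool [  3.55340367 -58.17020398  84.57557359] [507.57843164 154.67570218 284.52251038]
line slope deg 0.19855600578195487 43
```

View pics/k1z.png

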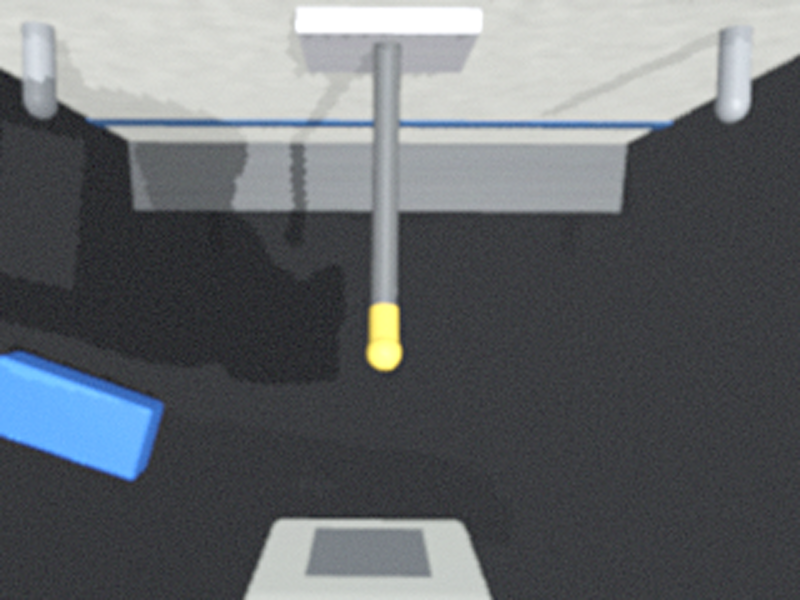

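Request:
jog_arm(moves=[0.3,2,1,-10,0,0,0,0.3,4,2,-30,0,0,0,0.3,4,2,-55,0,0,0,0.3,4,2,-72,0,0,0,0.3,4,2,-80,0,0,0,0.3,4,2,-80,0,0,0,0.3,4,2,-80,0,0,0,0.3,4,2,-80,0,0,0])

```text
time_s: 15.2
position: [511.6, 157.4, 205.1]
tcp_rot: [0.976, 0.217, 0.0, -0.0]
ft_force: [-0.6, 0.2, -1.7]
finger_gap: 43.3
```

```bash
python3 look.py k2 wrist scene side
python3 - <<'E'
from h import *
s=manip.sense(); Rt,t=held(s,h=80.9,off=(0,0))
hk=(yawR(-65+180),np.array([481.2,221.0,190.]))
hook=[(np.array([[70,0,5],[0,0,0],[-11,0,10.]]),[(0,1),(1,2)])]
A=[]
for c,(x,y,w) in {"scene":(310,200,100),"side":(160,140,100)}.items():
    a=cv2.resize(cv2.imread(f"pics/k2_{c}.png")[y:y+w,x:x+w],None,fx=4,fy=4,interpolation=cv2.INTER_CUBIC)
    draw(a,c,Rt,t,TM,k=4,off=(x,y)); draw(a,c,*hk,hook,k=4,off=(x,y),col=(255,255,0)); A.append(a)
cv2.imwrite("pics/k2z.png",np.hstack(A))
E
```

```text
15.2 [511.64612444 157.40282376 205.10907063] 43.26772874387181 [-0.60206324  0.20207294 -1.67402017] [ 2.29614563e-01  2.97407873e-01  1.60623353e+00  9.82632382e-04
  1.23728533e+00 -2.08181525e-01]
rotvec to hook pose [-0.06049579  0.02503523  0.03454484]
```

View pics/k2z.png

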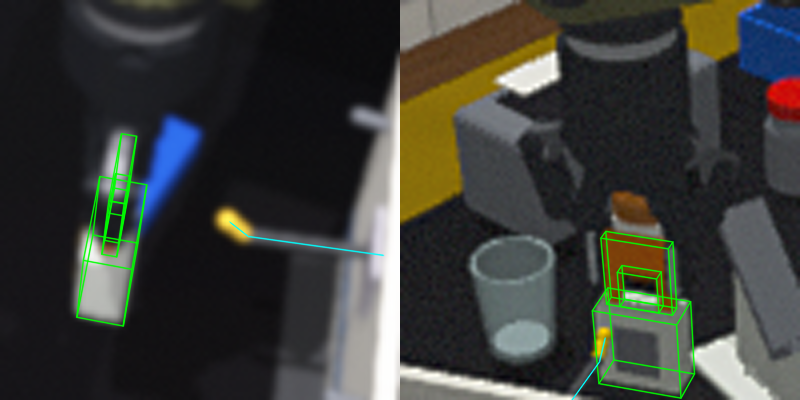

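View pics/k2_wrist.png

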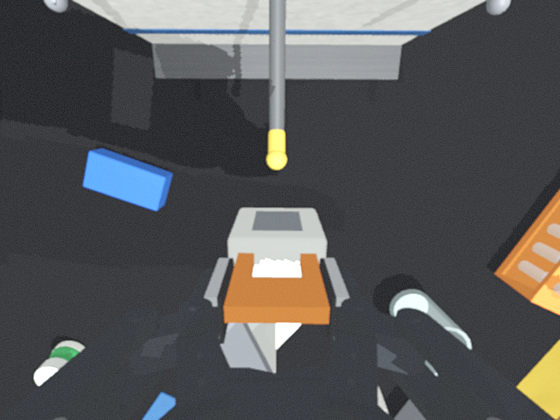

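Request:
jog_arm(moves=[0.3,-3,6,0,0,0,0,0.3,-7,15,0,0,0,0,0.3,-12,26,0,0,0,0,0.3,-16,34,0,0,0,0,0.3,-19,41,0,0,0,0,0.3,-20,43,0,0,0,0,0.3,-20,43,0,0,0,0])

```text
time_s: 16.23
position: [491.4, 200.4, 204.5]
tcp_rot: [0.976, 0.217, -0.0, -0.0]
ft_force: [-0.1, 0.2, -1.2]
finger_gap: 43.3
```

```bash
cat > kv.py <<'E'
import sys
from h import *
n=sys.argv[1]
s=manip.sense(); Rt,t=held(s,h=80.9,off=(0,0))
hk=(yawR(-65+180),np.array([481.2,220.7,190.]))
hook=[(np.array([[70,0,5],[0,0,0],[-11,0,10.]]),[(0,1),(1,2)])]
print("TCP in hook frame",hk[0].T@(s['position']-hk[1]))
A=[]
for c,(x,y,w) in {"scene":(310,200,100),"side":(160,140,100)}.items():
    a=cv2.resize(cv2.imread(f"pics/{n}_{c}.png")[y:y+w,x:x+w],None,fx=4,fy=4,interpolation=cv2.INTER_CUBIC)
    if len(sys.argv)<3: draw(a,c,Rt,t,TM,k=4,off=(x,y)); draw(a,c,*hk,hook,k=4,off=(x,y),col=(255,255,0))
    A.append(a)
cv2.imwrite(f"pics/{n}z.png",np.hstack(A))
E
python3 look.py k3 wrist scene side; python3 kv.py k3 n
```

```text
16.225 [491.4372135  200.37083075 204.48303161] 43.33098682480921 [-0.07549898  0.21905921 -1.2169591 ] [ 3.17720227e-01  2.88557156e-01  1.61926402e+00  9.68512604e-04
  1.23409803e+00 -1.20177939e-01]
rotvec to hook pose [-0.04390341 -0.03413917  0.02862473]
TCP in hook frame [-23.01418735  -0.68175769  14.48192965]
```

View pics/k3z.png

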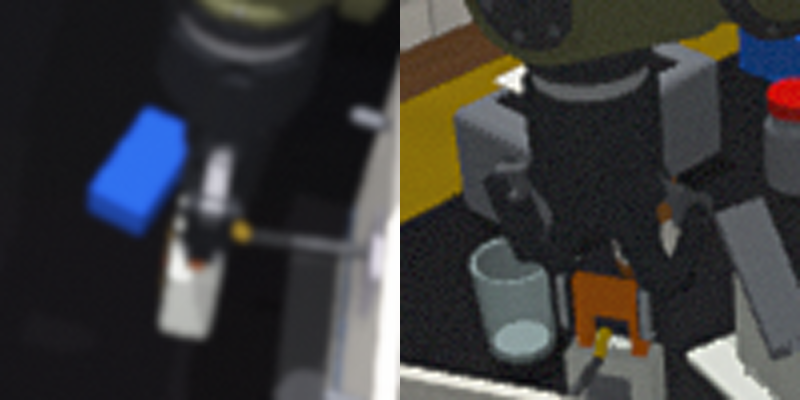

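View pics/k3_wrist.png

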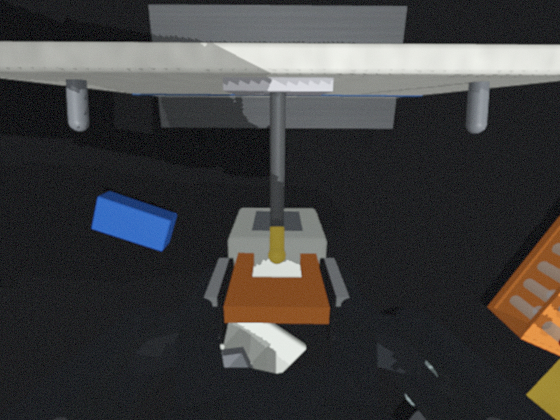

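Request:
jog_arm(moves=[0.3,-1.5,3.3,0,0,0,0,0.3,-4,8.5,0,0,0,0,0.3,-6.5,14,0,0,0,0,0.3,-9,19,0,0,0,0,0.3,-10,21,0,0,0,0,0.3,-10,21,0,0,0,0,0.3,-10,21,0,0,0,0])

```text
time_s: 17.25
position: [481.5, 221.3, 204.5]
tcp_rot: [0.976, 0.217, -0.0, -0.0]
ft_force: [-0.8, -0.6, -1.3]
finger_gap: 43.3
```

```bash
python3 look.py k4 wrist scene side; python3 kv.py k4 n
```

```text
17.25 [481.47890553 221.25712169 204.49480934] 43.309441030223404 [-0.8355879  -0.59732483 -1.31685732] [ 3.61216777e-01  2.86695926e-01  1.62164437e+00  9.75852718e-04
  1.23349467e+00 -7.64584125e-02]
rotvec to hook pose [-0.04444165 -0.03164259  0.04156895]
TCP in hook frame [ 0.35116536 -0.48526773 14.47570152]
```

View pics/k4z.png

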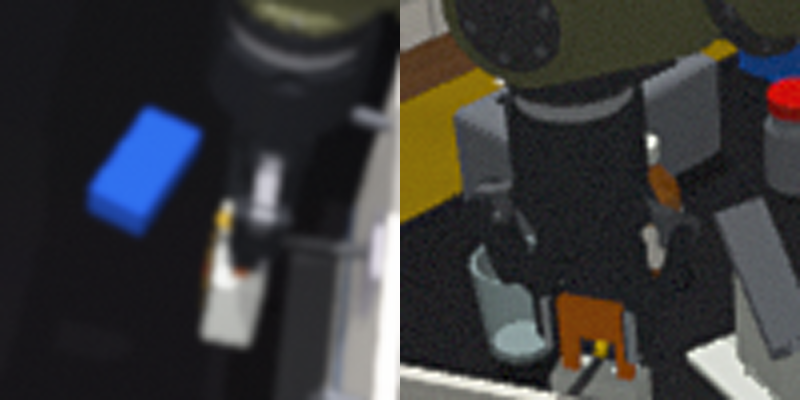

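View pics/k4_wrist.png

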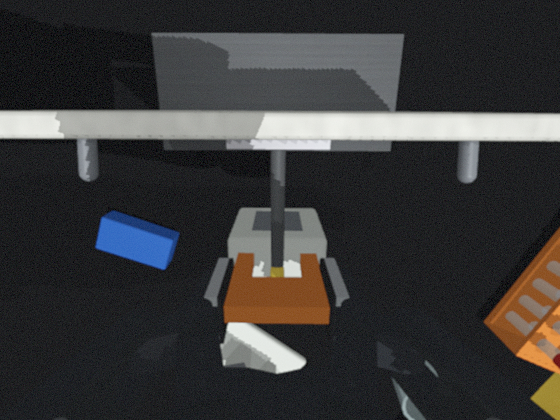

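Request:
jog_arm(moves=[0.3,0,0,-3,0,0,0,0.3,0,0,-7,0,0,0,0.3,0,0,-10,0,0,0,0.3,0,0,-12,0,0,0,0.3,0,0,-12,0,0,0,0.3,0,0,-12,0,0,0])

```text
time_s: 18.15
position: [481.5, 221.5, 192.8]
tcp_rot: [0.976, 0.217, 0.0, -0.001]
ft_force: [-0.8, 2.1, 3.5]
finger_gap: 43.4
```

Request:
jog_arm(moves=[0.3,0,0,-1,0,0,0,0.3,0,0,-1,0,0,0,0.3,0,0,-1,0,0,0])

```text
time_s: 18.52
position: [481.7, 221.6, 192.3]
tcp_rot: [0.976, 0.217, 0.0, -0.001]
ft_force: [-2.0, 1.8, 9.7]
finger_gap: 43.6
```

Request:
jog_arm(moves=[0.3,0,0,2.5,0,0,0,0.3,-1.3,2.7,2.5,0,0,0,0.3,-1.3,2.7,1,0,0,0,0.3,-1.3,2.7,0,0,0,0,0.3,-1.3,2.7,0,0,0,0,0.3,-1.3,2.7,0,0,0,0])

```text
time_s: 19.27
position: [480.1, 224.0, 191.4]
tcp_rot: [0.976, 0.217, -0.0, -0.0]
ft_force: [-0.6, 0.3, -2.4]
finger_gap: 43.4
```

```bash
python3 look.py k5 wrist scene side; python3 kv.py k5 n
```

```text
19.275 [480.12443991 224.01458607 191.43312825] 43.355097432188735 [-0.55183877  0.34424887 -2.35648819] [ 3.66976446e-01  2.99970002e-01  1.63653051e+00  1.05222405e-03
  1.20550558e+00 -7.08593843e-02]
rotvec to hook pose [-0.04405233 -0.04231863  0.03540257]
TCP in hook frame [ 3.47964147 -0.44098729  1.48064344]
```

View pics/k5z.png

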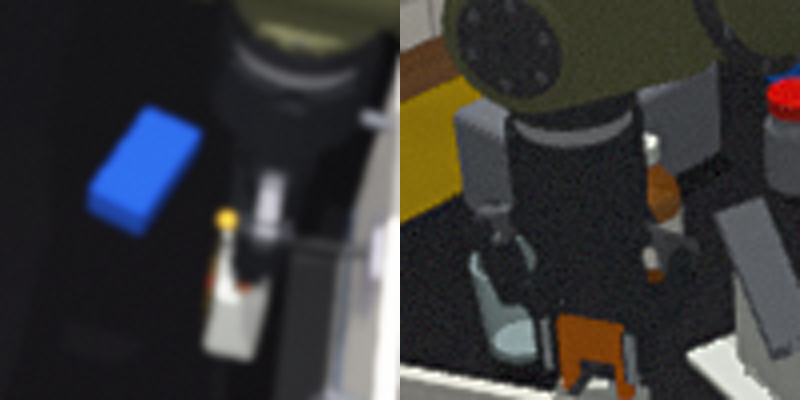

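View pics/k5_wrist.png

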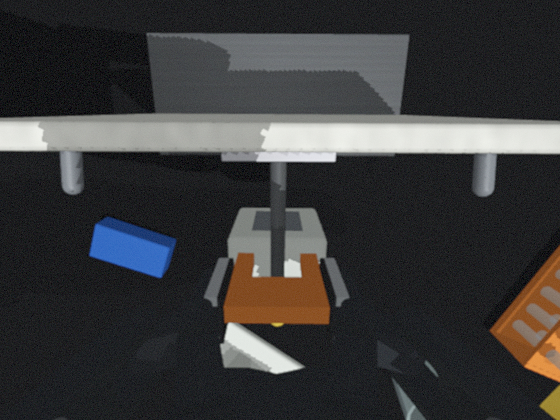

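Request:
jog_arm(moves=[0.3,0,0,-0.7,0,0,0,0.3,0,0,-0.7,0,0,0,0.3,0,0,-0.7,0,0,0])

```text
time_s: 19.8
position: [480.1, 224.1, 190.8]
tcp_rot: [0.976, 0.217, -0.0, -0.0]
ft_force: [-0.8, 0.1, 0.2]
finger_gap: 43.6
```

Request:
jog_arm(moves=[0.3,0,0,-0.6,0,0,0,0.3,0,0,-0.6,0,0,0,0.3,0,0,-0.6,0,0,0])

```text
time_s: 20.18
position: [480.2, 224.1, 190.5]
tcp_rot: [0.976, 0.217, 0.0, -0.001]
ft_force: [-2.1, 0.1, 6.1]
finger_gap: 43.2
```

Request:
jog_arm(moves=[0.56,0,0,0,0,0,0,0.56,0,0,0,0,0,0,0.6,0,0,0,0,0,0,0.7,0,0,0,0,0,0,0.8,0,0,0,0,0,0,0.8,0,0,0,0,0,0])

```text
time_s: 20.92
position: [480.1, 224.1, 190.2]
tcp_rot: [0.976, 0.217, -0.0, -0.0]
ft_force: [-1.0, -0.0, -0.7]
finger_gap: 68.3
```

```bash
python3 look.py k6 wrist scene; crop("pics/x") 2>/dev/null; true
```

```text
bash: syntax error near unexpected token `"pics/x"'
bash: `python3 look.py k6 wrist scene; crop("pics/x") 2>/dev/null; true'
```

```bash
python3 look.py k6 wrist scene
```

```text
20.925 [480.13867075 224.05452677 190.17114422] 68.25652566584428 [-0.96165126 -0.00364279 -0.66962071] [ 3.67042824e-01  3.01310134e-01  1.63790401e+00  1.04019761e-03
  1.20268018e+00 -7.08071027e-02]
rotvec to hook pose [-0.04569265 -0.03609192  0.03450269]
```

View pics/k6_wrist.png

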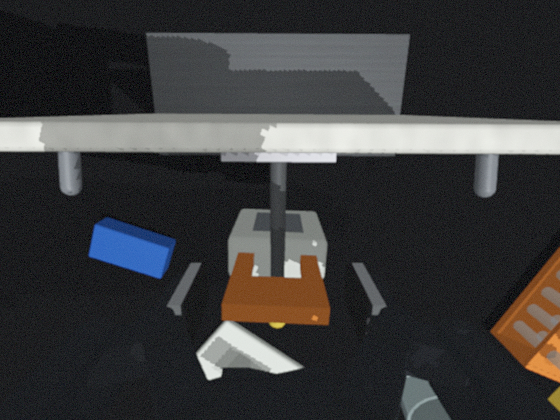

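Request:
jog_arm(moves=[0.8,0,0,4,0,0,0,0.8,0,0,14,0,0,0,0.8,0,0,30,0,0,0,0.8,0,0,50,0,0,0,0.8,0,0,75,0,0,0,0.8,0,0,100,0,0,0,0.8,0,-20,120,0,0,0,0.8,0,-60,130,0,0,0,0.8,0,-100,130,0,0,0,0.8,0,-100,130,0,0,0])

```text
time_s: 22.28
position: [480.2, 122.2, 321.7]
tcp_rot: [0.976, 0.216, 0.001, -0.0]
ft_force: [0.5, -0.0, -0.5]
finger_gap: 68.4
```

```bash
python3 look.py k7 wrist scene side; python3 kv.py k7 n
```

```text
22.275 [480.19172856 122.21317795 321.65253372] 68.4325451414858 [ 0.50925568 -0.00403293 -0.49214244] [ 1.74960479e-01  1.23686010e-01  1.54333992e+00  6.82298647e-04
  1.47329757e+00 -2.59887790e-01]
rotvec to hook pose [-0.05107802  0.06475163  0.18881022]
TCP in hook frame [-86.74742854  41.62488852 130.82604255]
```

View pics/k7z.png

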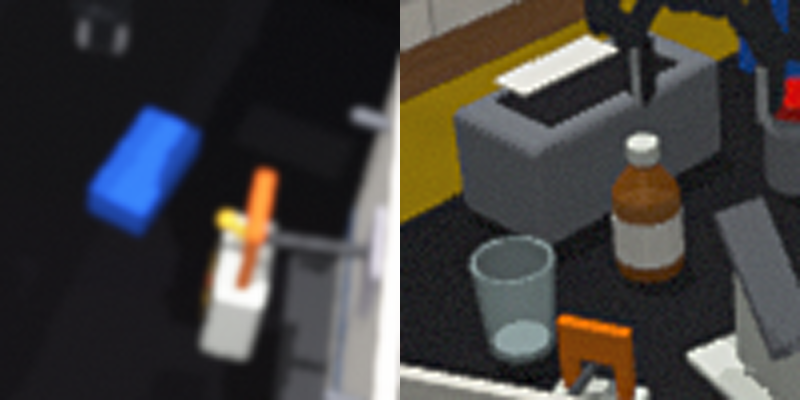

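View pics/k7_wrist.png

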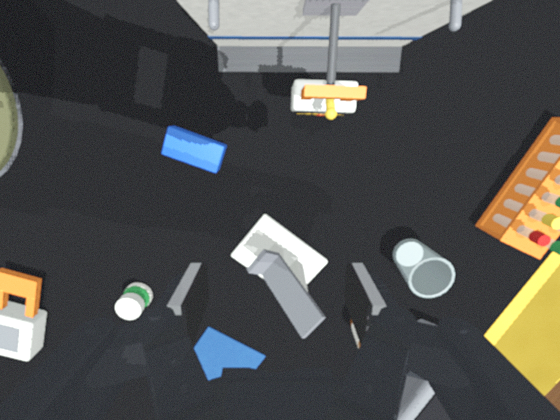

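Request:
jog_arm(moves=[0.8,0,-20,0,0,0,0,0.8,0,-40,0,0,0,0,0.8,0,-40,0,0,0,0,0.8,0,-40,0,0,0,0,0.8,0,-40,0,0,0,0,0.8,0,-40,0,0,0,0,0.8,0,-40,0,0,0,0,0.8,0,-40,0,0,0,0])

```text
time_s: 23.42
position: [480.1, 84.1, 320.2]
tcp_rot: [0.976, 0.217, -0.0, -0.0]
ft_force: [0.0, -0.6, 0.3]
finger_gap: 68.3
```

```bash
python3 look.py k8 wrist scene side
python3 - <<'E'
from h import *
s=manip.sense()
crop("pics/k8_wrist.png",270,0,130,110,4.5,"pics/k8z.png")
sc=cv2.imread("pics/k8_scene.png")[200:300,310:410]
w=cv2.resize(cv2.imread("pics/k8_wrist.png")[10:110,270:370],None,fx=4,fy=4,interpolation=cv2.INTER_CUBIC)
ps=pose("wrist",s); c,sn=np.cos(np.radians(25.1)),np.sin(np.radians(25.1))
Rt=np.c_[[sn,-c,0],[c,sn,0],[0,0,1]]; t=np.array([480.3,223.7,190+3.5-84])
a=cv2.resize(sc,None,fx=4,fy=4,interpolation=cv2.INTER_CUBIC)
draw(w,"wrist",Rt,t,TM,ps,k=4,off=(270,10)); draw(a,"scene",Rt,t,TM,k=4,off=(310,200))
cv2.imwrite("pics/k8o.png",np.hstack([a,w]))
# orange bar top edge direction
im=cv2.cvtColor(cv2.imread("pics/k8_wrist.png"),cv2.COLOR_BGR2HSV)
m=cv2.inRange(im,(5,150,120),(18,255,255)); m[:, :270]=0; m[:,400:]=0; m[130:]=0
cs,_=cv2.findContours(m,0,2); cc=max(cs,key=cv2.contourArea); r=cv2.minAreaRect(cc); b=cv2.boxPoints(r); print(r,b)
X=onz("wrist",b,217.5,ps); 
for i in range(4):
    d=X[(i+1)%4]-X[i]; print(np.linalg.norm(d),np.degrees(np.arctan2(d[1],d[0]))%180)
E
```

```text
23.425 [480.13538449  84.1137689  320.15429667] 68.28209879637217 [ 0.01157066 -0.60261766  0.25687356] [ 9.78487754e-02  1.06610139e-01  1.56569672e+00  8.73087193e-04
  1.46985214e+00 -3.39776886e-01]
rotvec to hook pose [-0.04635163 -0.03716635  0.03095176]
((358.5456848144531, 44.563201904296875), (70.8669662475586, 22.314931869506836), 2.7927021980285645) [[322.61066   53.981007]
 [323.69788   31.692577]
 [394.4807    35.145397]
 [393.3935    57.433826]]
13.680934957471475 114.67132568113738
48.440185088536666 22.61911303792035
13.792980034325527 118.76148219753313
49.42612519118953 22.570848097978683
```

View pics/k8o.png

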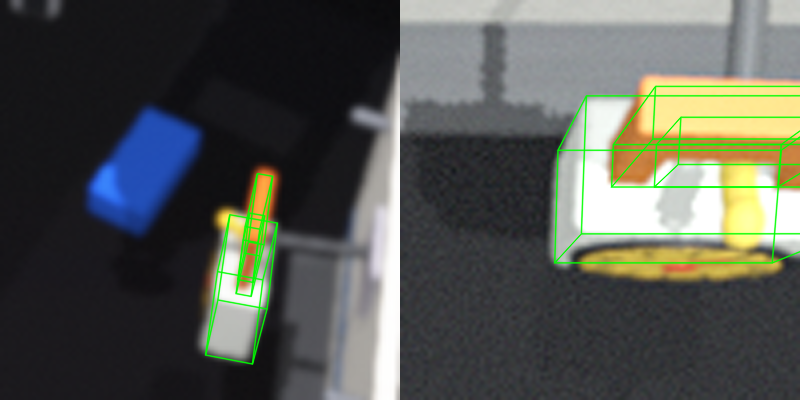

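View pics/k8z.png

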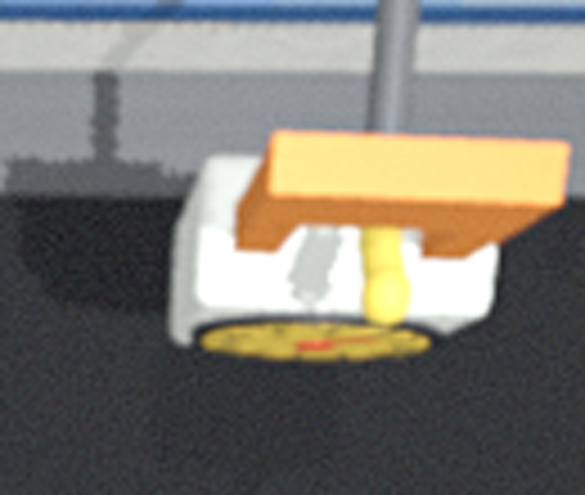

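View pics/k8_scene.png

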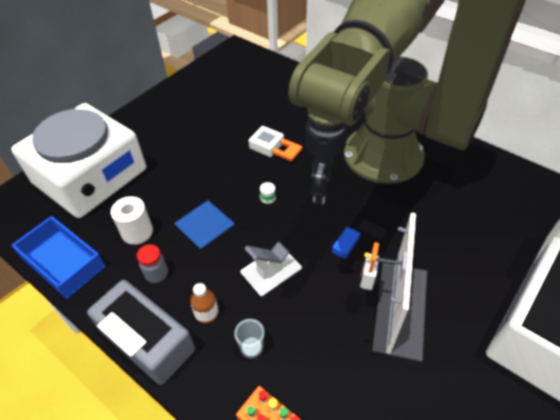

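Request:
jog_arm(moves=[0.8,0,0,0,0,0,0,0.8,0,0,0,0,0,0,0.8,0,0,0,0,0,0,0.8,0,0,0,0,0,0,0.8,0,0,0,0,0,0,0.8,0,0,0,0,0,0,0.8,0,0,0,0,0,0,0.8,0,0,0,0,0,0])

```text
time_s: 24.58
position: [480.1, 84.1, 320.2]
tcp_rot: [0.976, 0.217, -0.0, -0.0]
ft_force: [-0.4, 0.2, 0.8]
finger_gap: 68.3
```

```bash
python3 look.py k9 wrist
python3 - <<'E'
from h import *
a=cv2.imread("pics/k8_wrist.png");b=cv2.imread("pics/k9_wrist.png")
for f_ in("k8","k9"):
    im=cv2.cvtColor(cv2.imread(f"pics/{f_}_wrist.png"),cv2.COLOR_BGR2HSV)
    m=cv2.inRange(im,(5,150,120),(18,255,255)); m[:, :270]=0; m[:,400:]=0; m[130:]=0
    cs,_=cv2.findContours(m,0,2); cc=max(cs,key=cv2.contourArea); print(cv2.minAreaRect(cc))
print(cv2.absdiff(a,b)[:110,270:400].mean())
E
```

```text
24.575 [480.14003134  84.06073658 320.19849159] 68.2612137824676 [-0.37216001  0.22243312  0.76828646] [ 9.77357484e-02  1.06540190e-01  1.56567360e+00  8.80320211e-04
  1.46987432e+00 -3.39826504e-01]
rotvec to hook pose [-0.04716263 -0.03316098  0.03462384]
((358.5456848144531, 44.563201904296875), (70.8669662475586, 22.314931869506836), 2.7927021980285645)
((358.5456848144531, 44.563201904296875), (70.8669662475586, 22.314931869506836), 2.7927021980285645)
3.2264801864801864
```

Run:
```python
from h import *
a=cv2.imread("pics/scene0.png");b=cv2.imread("pics/k8_scene.png")
for n,(x,y) in dict(roll=(132,222),canister=(152,263),bottle=(203,303),beaker=(250,338),jar=(267,193),lookalike=(273,142),box=(347,243)).items():
    p=a[y-20:y+20,x-20:x+20]; q=b[y-26:y+26,x-26:x+26]
    r=cv2.matchTemplate(q,p,cv2.TM_CCOEFF_NORMED); _,v,_,l=cv2.minMaxLoc(r); print(n,round(v,3),(l[0]-6,l[1]-6))
print(manip.close_job())
```

```text
roll 1.0 (0, 0)
canister 1.0 (0, 0)
bottle 1.0 (0, 0)
beaker 1.0 (0, 0)
jar 1.0 (0, 0)
lookalike 0.997 (0, 0)
box 0.951 (-1, 1)
the job is handed in; nothing more can be done
None
```

The timer is hanging by its orange loop on the yellow-tipped hook, dial facing outward. I handed the job in at about 24.6 s of the 62 s allowed. I lifted it off the drip rest by the loop, stood it upright on the blue mat and let go. Then I gripped it afresh from above, passed the loop over the tip and lowered it onto the hook.

**Hanging:** Two wrist pictures more than 1 s apart show the loop in the same place. The yellow tip stands out on the dial side and the gripper is well clear.

**Dial angle:** The dial is about 2–2.5° off square to the panel. I left that, since regrasping risked more than it would gain.

**Hook contact:** On first lowering, the loop touched about 2 mm too high, on the hook's upturn. I lifted it, moved it 3 mm toward the panel and lowered it again. It then made contact at the expected height.

**Surroundings:** The roll, canister, bottle, beaker, jar and larger timer show no shift in the scene picture. The blue box matched less well (0.95, with a 1 px offset each way). That is probably the changed shadow on it, since neither the arm nor the timer was brought down near it, but I did not check it further.

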